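# Nip a carved printing block in the click-lever clamp and hold it

### The arm

A 7-joint arm with a two-finger parallel gripper is mounted at the origin on the work surface. World frame = base frame: x ahead of the robot, y to its left, z up, the work surface at z = 0. Lengths are in m, angles in degrees, forces in N, time in s.
With the tool pointing down it reaches from about 0.425 to 0.875 m from the base axis. Payload 4.7 kg.
Tool frame: the origin (TCP) lies on the mounting face of the last link; the fingertips stand 182 mm ahead of it and the grasp point (between the pads) lies 164 mm ahead of it (r.pinch_z is the distance from the TCP to the grasp point, in m); z points along the fingers, y is the line along which they close (so a half turn about z gives the same grasp; the last joint's range is limited). The gripper opens to 87 mm and grips with 3 to 60 N. Pads are 19 mm wide; open, the fingers measure 117 mm over their backs; the gripper's body (75 mm by 190 mm) begins 51 mm behind the grasp point.
Start: joints at [70.995, 18.392, -4.016, 83.108, 1.295, 78.541, -3.26], TCP at [0.22, -0.612, 0.405] pointing down, gripper open.
Joint ranges: [-163.93, 163.93], [-17.29, 119.83], [-79.2, 71.16], [3.27, 140.29], [-89.18, 269.18], [5.43, 117.66], [-154.24, 154.24]. Speed limits (degrees/s): [147.25, 147.25, 180, 180, 180, 180, 180].

### API

Orientations are given as a 3x3 rotation matrix whose columns are the frame's x, y, z axes.
In Python, from workcell import monitor, eyes, r gives the robot as it stands.
- The arm moves only by the shell command python3 -m inch 'ROWS' [FORCE]. ROWS is a JSON list that holds a single list of rows (three levels of brackets), with 1 to 5 rows, each of 7 numbers: the opening from 0.0 (shut) to 1.0 (fully open), then dx, dy, dz in m, then a rotation vector rx, ry, rz in degrees; each row shifts and turns the commanded pose from where the row before left it, along the tool's axes as they then stand; what a row does not reach is not made up. A row lasts 1/8 s, in which the tool goes at most 0.0625 m and 10.7 degrees, less where a joint would pass 70% of its speed; a pose out of reach is approached as far as the arm can. The fingers move at their own pace and stop on an object; FORCE is the grip in N (left out, the last holds). Time passes only in rows, so rows that do not move let the fingers close. It prints the time, the measured TCP pose, the force, the opening and the grip force at its end. Input that does not fit is refused with a message, and nothing moves.
- monitor.observe(): the state, without advancing time (a new reading comes with each control period).
- eyes.capture(name): name is "scene" or "top" or "wrist"; returns (picture, depth): 480x640x3 uint8, red, green, blue; 480x640 float32, m along the optical axis (not along the pixel's ray), 0 where there is no reading.
- eyes.calibration(name): a dict with "mtx" (3x3 intrinsics, pixels), "world_from_camera" (4x4, takes a point from camera to world coordinates); the wrist camera has in their place "mount" (4x4, takes a point from camera to tool coordinates, whose origin is the TCP and whose axes are the flange's). Camera axes: x right, y down, z forward; pixel columns grow to the right and rows downward; lengths in m; the calibration is good to about 2 mm. A picture is of the moment at which its call begins: read the wrist's pose just before it. calibration takes no time and is no camera call.
- r.job_done(): hands the job in; it is judged then, once.
The state is a dict: "t": time; "joint_positions": joint angles; "qvel": joint speeds; "joint_torque": joint torques, N m; "position": TCP position; "eef_rot": TCP orientation; "force": force on the tool from outside, world axes, zero at the start; "wrist_torque": the same for the moment, N m; "width": opening from 0.0 (shut) to 1.0 (fully open); "finger_force": force on a finger pad.
Only numpy, scipy, OpenCV 4.12 (cv2) and the standard library are available. Lean on these libraries where they do the work, as an engineer would, in place of code of your own. Each camera call takes 0.05 s, during which the arm holds its last target. There are 200 camera calls.

### The job

Slide the carved printing block flat along the table, never lifting it off, onto the green pad of the clamp until it sits in the corner between the wooden fence and the wooden end stop, and let go of it. Then swing the red-handled lever exactly three clicks from its rest, not passing into a fourth, so that the orange jaw nips the block, and finish still holding the lever at the third click, because it springs back when let go. Leave the bottle, glass, basket and small stamp where they are.

Things in the scene. Friction and masses are not known exactly. Their poses are not given: they have to be found in the camera images.
- block: the carved printing block: a pale wooden slab with dark carved top, 60 mm (its x) by 90 mm (its y) by 18 mm thick, 0.11 to 0.23 kg, loose, lying flat on the table; origin at the centre of its underside. It fits the clamp either way round (turned by half a turn is just as good). It can be gripped across its 60 mm and slid along
- pad_center (a point): centre of the clamp's green pad, on the table surface. The pad is 60 (x) by 90 mm (y) like the block, flush with the table: nothing to climb. Its x axis is the way the block slides in, away from the robot; its y axis points from the orange jaw to the fence. A seated block has its centre here; the jaw pushes it the last few mm against the fence
- fence (a point): middle of the fence's face at table level, at pad x = 10, y = +45 mm. The wooden fence is 20 mm high, 15 mm thick, its face from pad x = -30 to +50 mm, with a flared lead-in out to about x = -60, y = +66 mm
- end_stop (a point): middle of the wooden end stop's face at table level, at pad x = +30, y = +35 mm. The stop is 14 mm high and stands only at pad y = +25 to +45 mm, x = +30 to +44 mm, so a finger ahead of the block's middle passes beside it
- clamp: the whole clamp, fixed to the table, same origin and axes as the pad. Its aluminium lever housing, 15 mm high, covers pad x = -32 to +92, y = -184 to -86 mm
- jaw: the orange jaw, 56 (x) by 10 by 17 mm; origin at the middle of the lower edge of its face, 1 mm over the table. Open, its face is at pad y = -59 mm, leaving 14 mm spare beside the block. The lever drives it towards the fence by 22 mm per rad; it is sprung (1.5 N per mm): it meets a seated block between the second and third click and nips it with about 10 N at the third
- lever_pivot (a point): a point on the lever's vertical pivot axis, 66 mm over the table (the height at which to hold the handle), at pad x = +30 mm, y = -135 mm
- handle: the moving lever: brass toothed hub on the pivot, steel bar and red upright handle post in one. The post is 18 mm in diameter, 130 mm from the pivot axis, from 39 to 85 mm over the table; the bar (16 mm wide) runs from the pivot to it, 30 to 39 mm over the table. Origin on the pivot axis at table level; at rest its axes are the pad's axes
- handle_grip (a point): the middle of the red post, on its axis, 66 mm over the table
- lever (a joint): lever angle, rad: 0 at rest, growing clockwise seen from above. At rest the bar points from the pivot 0.9 rad off pad -x towards pad -y; at 0.9 it points along pad -x. Crests at 0.15, 0.45, 0.75, 1.05; notches (clicks) at 0.30, 0.60, 0.90, 1.20. A spring pulls it home always. Push at the handle: 2 to 17 N, easing after each crest, rising sharply (6 to 10 N) on landing in a notch
- squeeze_bottle: bystander: white squeeze bottle, 58 mm in diameter, 172 mm high, origin under its centre
- glass: bystander: drinking glass with white wax in it, 80 mm in diameter, 75 mm high, origin under its centre
- basket: bystander: grey basket of pens, 100 by 140 by 55 mm (pens to 125 mm), origin under its centre
- stamp: bystander: small wooden stamp with green face, 35 by 55 by 20 mm, origin under its centre
Not all that is in view belongs to the job. Several things have the shape of the block; the one meant has the colours described above.

How it is judged (in metres and radians):
On the way, in this order (a step that is already met when the one before it is completed fails the run):
1. the block lies on the pad between fence and jaw, let go, with the lever still at rest (x of block in the frame of pad_center between -0.01 and 0.006 m and height (world z) of block below 0.006 m and angle between the y axis of block and the y axis of pad_center, either way round below 0.12 rad and y of block in the frame of pad_center between -0.016 and 0.004 m and contact force between the fingers and block below 0.2 N and value of joint lever below 0.15 rad), for 0.2 s.
2. the lever is at its third click (value of joint lever between 0.76 and 1.04 rad), for 0.2 s.
At the end, for the whole second after the job is handed in: fingers hold the handle (over 1 N) in the third notch (0.76 to 1.04 rad); the untouched block lies flat on the pad, centre at most 10 mm short of and 6 mm past the pad centre along the slide, 5 mm across, square within 0.12 rad, nipped by the jaw with over 1 N (all of step 2 and x of block in the frame of pad_center between -0.01 and 0.006 m and height (world z) of block below 0.006 m and angle between the y axis of block and the y axis of pad_center, either way round below 0.12 rad and y of block in the frame of pad_center between -0.005 and 0.004 m and contact force between the fingers and handle above 1 N and contact force between jaw and block above 1 N and contact force between each of the arm, the fingers and block below 0.2 N); the arm keeps its last pose, push and grip.
It fails at once if the block is lifted off the table or tipped (height (world z) of block above 0.012 m or angle between block's own z axis and vertical above 0.25 rad).
It fails at once if the lever passes into the fourth click (value of joint lever above 1.08 rad).
It fails at once if the bottle, glass, basket or small stamp is knocked over or moved by more than 25 mm (distance of any of squeeze_bottle, glass, basket, stamp from where it was at the start of the episode above 0.025 m or angle between any of squeeze_bottle, glass, basket, stamp's own z axis and vertical above 0.35 rad).
It also fails if it takes over 72 s, if anything falls off the work surface, if the arm or the gripper's body presses on something with over 40 N, if the wrist force passes 120 N, or if a joint passes its speed limit or range.

## Working session

There is one attempt and no reset: what is moved stays moved. The work goes in short steps, Python scripts to look and compute and a shell command to move; the robot and the scene stay as the last step left them, time stands still between calls to the robot, and variables do not carry over. Pictures are saved under pics/ and viewed, at most 10 in all, crops included, and the job is handed in when it is done.

```bash
ls; mkdir -p pics; python3 - <<'E'
from workcell import monitor, eyes, r
import cv2,numpy as np
s=monitor.observe(); print(s['t'],s['position'],np.round(s['eef_rot'],3),s['width'])
for n in("top","scene"):
    p,d=eyes.capture(n); cv2.imwrite(f"pics/{n}1.png",p[:,:,::-1]); np.savez(f"pics/{n}1.npz",p=p,d=d)
    c=eyes.calibration(n); print(n,c['mtx'].tolist(),np.round(c['world_from_camera'],3).tolist())
print(eyes.calibration('wrist'))
E
```

```text
pics
0.0 [ 0.22019424 -0.61134388  0.40365086] [[ 0.941  0.339 -0.001]
 [ 0.339 -0.941  0.002]
 [-0.    -0.002 -1.   ]] 1.001889325951688
top [[573.1546867939702, 0.0, 332.1340630572551], [0.0, 573.1546867939702, 235.66916023627815], [0.0, 0.0, 1.0]] [[0.014, -0.992, 0.124, 0.342], [-1.0, -0.013, 0.011, -0.015], [-0.009, -0.124, -0.992, 1.493], [0.0, 0.0, 0.0, 1.0]]
scene [[590.3687973361123, 0.0, 323.4586101848028], [0.0, 590.3687973361123, 241.19352346111765], [0.0, 0.0, 1.0]] [[0.415, 0.723, -0.551, 1.347], [0.91, -0.339, 0.241, -0.336], [-0.013, -0.602, -0.799, 1.23], [0.0, 0.0, 0.0, 1.0]]
{'mtx': array([[408.40406229,   0.        , 320.79302875],
       [  0.        , 408.40406229, 241.36583838],
       [  0.        ,   0.        ,   1.        ]]), 'mount': array([[-2.09129318e-04, -9.62197596e-01, -2.72352241e-01,
         7.39675244e-02],
       [ 9.99999950e-01, -1.36497799e-04, -2.85628103e-04,
         8.56288425e-04],
       [ 2.37655193e-04, -2.72352287e-01,  9.62197576e-01,
         2.02920001e-02],
       [ 0.00000000e+00,  0.00000000e+00,  0.00000000e+00,
         1.00000000e+00]])}
```

View pics/top1.png

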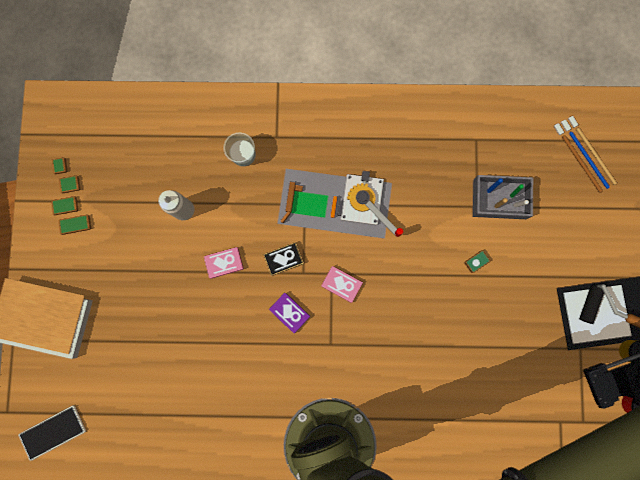

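View pics/scene1.png

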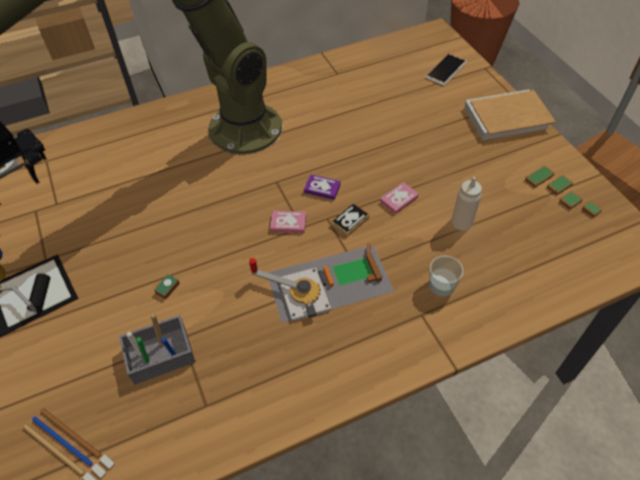

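In the top view, four things have the block's shape: pink (223,262), black-topped (285,259), pink (343,283) and purple (291,312). The description (dark carved top, pale wood) fits only (285,259). The pad is at (310,204), the fence at (290,200), the pivot at about (362,197) and the red post at (398,231). Next I'll check the choice in a crop and take first measurements.

```bash
cat > h.py <<'E'
import cv2,numpy as np
from workcell import monitor, eyes, r
def pose(n,s=None):
    c=eyes.calibration(n)
    if n!='wrist': return c['mtx'],np.array(c['world_from_camera'])
    T=np.eye(4);T[:3,:3]=s['eef_rot'];T[:3,3]=s['position']
    return c['mtx'],T@c['mount']
def ray(K,W,uv):
    d=W[:3,:3]@np.linalg.inv(K)@np.array([uv[0],uv[1],1.]); return W[:3,3],d
def plane(K,W,uv,z):
    o,d=ray(K,W,uv); return o+d*(z-o[2])/d[2]
def tri(*rays):
    A=0;b=0
    for o,d in rays:
        d=d/np.linalg.norm(d);P=np.eye(3)-np.outer(d,d);A=A+P;b=b+P@o
    return np.linalg.solve(A,b)
def blobs(p,lo,hi,amin=30):
    m=cv2.inRange(cv2.cvtColor(p,cv2.COLOR_RGB2HSV),np.array(lo),np.array(hi))
    cs,_=cv2.findContours(m,cv2.RETR_EXTERNAL,cv2.CHAIN_APPROX_NONE)
    return sorted([c for c in cs if cv2.contourArea(c)>=amin],key=cv2.contourArea,reverse=True)
E
python3 - <<'E'
from h import *
t=np.load('pics/top1.npz')['p'];s=np.load('pics/scene1.npz')['p']
a=cv2.resize(t[160:340,200:420],(733,600),interpolation=cv2.INTER_CUBIC)
cv2.imwrite('pics/crop1.png',a[:,:,::-1])
cols={'green':((50,150,60),(70,255,255)),'orange':((5,200,150),(14,255,255)),'red':((0,200,100),(4,255,255)),'dark':((0,0,0),(180,255,45))}
for k,(lo,hi) in cols.items():
  for n,p in(('top',t),('scene',s)):
    K,W=pose(n)
    for c in blobs(p,lo,hi,12)[:6]:
      q=cv2.minAreaRect(c); print(k,n,np.round(q[0],1),np.round(q[1],1),round(q[2],1),np.round(plane(K,W,q[0],{'red':.066,'dark':.018}.get(k,0)),3))
E
```

```text
green top [309.1 203.8] [33.7 22.1] 8.4 [0.612 0.062 0.   ]
green top [516.5 190.5] [ 2.8 15.6] 45.0 [ 0.655 -0.485  0.   ]
green scene [352.4 271.1] [17.5 33.9] 74.7 [0.613 0.062 0.   ]
green scene [141.9 349.7] [24.7  3.2] 71.6 [ 0.604 -0.473  0.   ]
red top [398.3 231.8] [5.7 7.8] 45.0 [ 0.532 -0.166  0.066]
red scene [252.5 261.5] [5. 5.] 90.0 [ 0.526 -0.165  0.066]
dark top [569.9 417.8] [ 69.7 180.9] 59.4 [ 0.077 -0.597  0.018]
dark top [341. 447.] [100.  64.] 0.0 [-0.002 -0.029  0.018]
dark top [603.  321.5] [79.8 83.1] 82.4 [ 0.315 -0.69   0.018]
dark top [ 50.5 433. ] [25.7 59.6] 62.2 [0.02  0.696 0.018]
dark top [282.8 258.5] [20.1 31.8] 69.0 [0.464 0.127 0.018]
dark top [527.5 187. ] [3.5 9.2] 45.0 [ 0.661 -0.508  0.018]
dark scene [229.8  63.4] [155.3  70.3] 72.3 [-0.298  0.055  0.018]
dark scene [595.7 332.8] [ 22.  117.7] 38.4 [1.012 0.485 0.018]
dark scene [ 18.5 150.6] [54.4 46.5] 18.4 [-0.173 -0.642  0.018]
dark scene [ 28.3 294.1] [49.6 87.2] 63.4 [ 0.352 -0.686  0.018]
dark scene [17.9 10.5] [16.2 55.8] 52.7 [-0.937 -0.548  0.018]
dark scene [116.8  51.7] [110.1   7. ] 70.9 [-0.527 -0.273  0.018]
```

View pics/crop1.png

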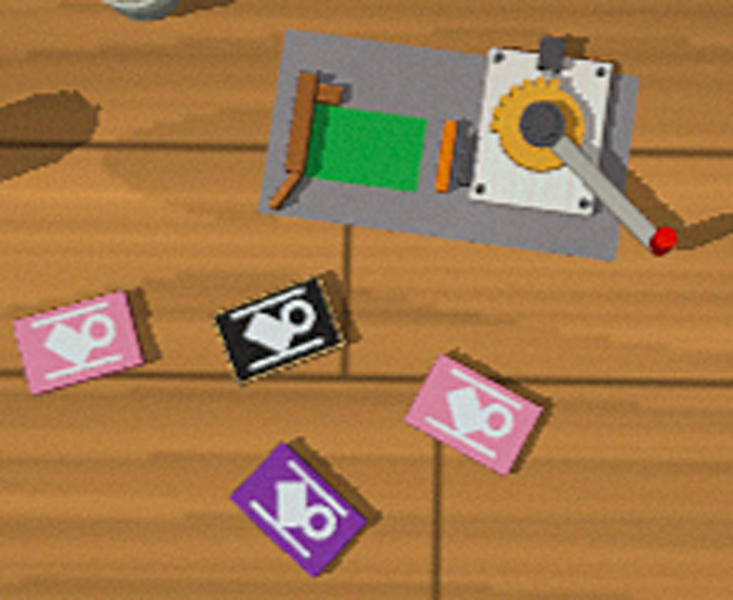

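The crop confirms the block: the black-topped slab with a pale edge, at crop (280,330), with its long axis tilted up to the right. The pad's fence is on the left and its stop at the upper left of the pad; the jaw is at crop (445,155) and the red post at (662,240). I'll swing the arm over to look from close by.

```bash

python3 -m inch '[[[1, 0.055, -0.007, 0, 0, 0, -5.2], [1, 0.055, -0.007, 0, 0, 0, -5.2], [1, 0.055, -0.007, 0, 0, 0, -5.2], [1, 0.055, -0.007, 0, 0, 0, -5.2], [1, 0.055, -0.007, 0, 0, 0, -5.2]]]'
python3 -m inch '[[[1, 0.055, -0.007, 0, 0, 0, -5.2], [1, 0.055, -0.007, 0, 0, 0, -5.2], [1, 0.055, -0.007, 0, 0, 0, -5.2], [1, 0.055, -0.007, 0, 0, 0, -5.2], [1, 0.055, -0.007, 0, 0, 0, -5.2]]]'
python3 -m inch '[[[1, 0.055, -0.007, 0, 0, 0, -5.2], [1, 0.055, -0.007, 0, 0, 0, -5.2], [1, 0.055, -0.007, 0, 0, 0, -5.2], [1, 0.055, -0.007, 0, 0, 0, -5.2], [1, 0, 0, 0, 0, 0, 0]]]'
python3 -m inch '[[[1, 0, 0, 0, 0, 0, 0], [1, 0, 0, 0, 0, 0, 0]]]'
cat >look.py <<'E'
import sys
from h import *
n=sys.argv[1]
s=monitor.observe();p,d=eyes.capture('wrist');cv2.imwrite(f'pics/{n}.png',p[:,:,::-1])
np.savez(f'pics/{n}.npz',p=p,d=d,position=s['position'],eef_rot=s['eef_rot'])
print(np.round(s['qvel'],2),s['position'])
E
python3 look.py w1
```

```text
t: 0.72
position: [0.4397, -0.4429, 0.4041]
eef_rot: [[0.695, 0.719, -0.0], [0.719, -0.695, 0.001], [0.0, -0.001, -1.0]]
force: [0.8, -0.0, -0.2]
width: 1.003
finger_force: 0.0
t: 1.35
position: [0.5618, -0.1966, 0.4042]
eef_rot: [[0.309, 0.951, -0.001], [0.951, -0.309, 0.0], [0.0, -0.001, -1.0]]
force: [0.9, -0.5, 0.1]
width: 0.999
finger_force: 0.0
t: 1.98
position: [0.5724, 0.0284, 0.4048]
eef_rot: [[-0.056, 0.998, -0.0], [0.998, 0.056, 0.002], [0.002, -0.0, -1.0]]
force: [-0.2, 0.1, 0.3]
width: 0.998
finger_force: 0.0
t: 2.22
position: [0.5736, 0.0199, 0.4044]
eef_rot: [[-0.042, 0.999, -0.001], [0.999, 0.042, -0.001], [-0.001, -0.001, -1.0]]
force: [-0.4, 0.3, 0.0]
width: 0.998
finger_force: 0.0
[ 0.3   0.04 -0.12 -0.12 -0.13 -0.07 -0.05] [0.57358688 0.01993919 0.40435111]
```

View pics/w1.png

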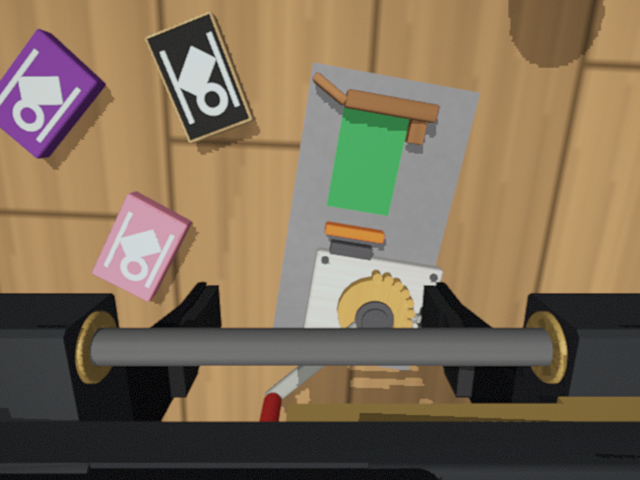

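The wrist view shows the block at (200,78), the green pad at (368,160), the fence at (392,105), the stop at (416,130), the jaw at (354,232) and the red post partly hidden at (271,408). I'll measure with two views.

```bash
cat > meas.py <<'E'
import sys
from h import *
f=np.load(f'pics/{sys.argv[1]}.npz');w=f['p'];Kw,Ww=pose('wrist',f)
K,T=pose('top');t=np.load('pics/top1.npz')['p']
def near(cs,uv): return min(cs,key=lambda c:np.hypot(*(np.array(cv2.minAreaRect(c)[0])-uv)))
def rect(c): return cv2.boxPoints(cv2.minAreaRect(cv2.convexHull(c)))
for k,lo,hi,wu,tu,z in(('block',(0,0,0),(180,255,60),(200,78),(283,259),.018),('pad',(50,120,60),(75,255,255),(368,160),(309,204),0),('jaw',(5,190,120),(16,255,255),(354,232),(334,206),.018)):
    cw=rect(near(blobs(w,lo,hi,80),wu));ct=rect(near(blobs(t,lo,hi,12),tu))
    print(k,'tri',np.round(tri(ray(Kw,Ww,cw.mean(0)),ray(K,T,ct.mean(0))),4),'wrist px',np.round(cw.mean(0),1))
    P=np.array([plane(Kw,Ww,u,z) for u in cw]);e=[P[1]-P[0],P[2]-P[1]];L=[np.linalg.norm(v) for v in e]
    a=e[int(np.argmax(L))];a=a*np.sign(a[1])
    print('  centre',np.round(P.mean(0),4),'size',np.round(L,4),'yaw of long axis from +y',round(np.degrees(np.arctan2(-a[0],a[1])),2))
E
python3 meas.py w1
```

```text
block tri [0.4649 0.1273 0.0168] wrist px [197.5  77.6]
  centre [0.4656 0.1262 0.018 ] size [0.0536 0.084 ] yaw of long axis from +y 21.85
pad tri [ 0.6151  0.0626 -0.0122] wrist px [367.6 161.7]
  centre [0.6146 0.0616 0.    ] size [0.0894 0.059 ] yaw of long axis from +y -7.24Traceback (most recent call last):
  File "meas.py", line 8, in <module>
    cw=rect(near(blobs(w,lo,hi,80),wu));ct=rect(near(blobs(t,lo,hi,12),tu))
            ~~~~^^^^^^^^^^^^^^^^^^^^^^
  File "meas.py", line 5, in near
    def near(cs,uv): return min(cs,key=lambda c:np.hypot(*(np.array(cv2.minAreaRect(c)[0])-uv)))
                            ~~~^^^^^^^^^^^^^^^^^^^^^^^^^^^^^^^^^^^^^^^^^^^^^^^^^^^^^^^^^^^^^^^^^
ValueError: min() iterable argument is empty
```

```bash

python3 -m inch '[[[1, 0.037, -0.0345, 0, 0, 0, 0], [1, 0.037, -0.0345, 0, 0, 0, 0], [1, 0.037, -0.0345, 0, 0, 0, 0], [1, 0, 0, 0.03, 0, 0, -9.75], [1, 0, 0, 0.03, 0, 0, -9.75]]]'
python3 -m inch '[[[1, 0, 0, 0.05, 0, 0, 0], [1, 0, 0, 0, 0, 0, 0], [1, 0, 0, 0, 0, 0, 0]]]'
python3 look.py w2; python3 - <<'E'
from h import *
f=np.load('pics/w2.npz');K,W=pose('wrist',f)
for c in blobs(f['p'],(0,0,0),(180,255,60),80)[:8]: print(cv2.boundingRect(c))
# project expected block corners
c0=np.array([.4655,.1265,.018]);a=np.radians(21.9);R=np.array([[np.cos(a),-np.sin(a)],[np.sin(a),np.cos(a)]])
im=f['p'][:,:,::-1].copy()
for x,y in((-.03,-.045),(.03,-.045),(.03,.045),(-.03,.045)):
    P=c0.copy();P[:2]+=R@[x,y];q=W[:3,:3].T@(P-W[:3,3]);u=K@q/q[2];cv2.circle(im,(int(u[0]),int(u[1])),4,(0,0,255),1)
cv2.imwrite('pics/w2m.png',im)
E
```

```text
t: 2.9
position: [0.465, 0.1276, 0.3447]
eef_rot: [[-0.38, 0.925, 0.002], [0.925, 0.38, -0.001], [-0.002, 0.002, -1.0]]
force: [0.2, -0.2, 0.2]
width: 1.0
finger_force: 0.0
t: 3.28
position: [0.4658, 0.1279, 0.2962]
eef_rot: [[-0.375, 0.927, 0.001], [0.927, 0.375, 0.0], [-0.0, 0.002, -1.0]]
force: [-0.7, 0.5, 1.0]
width: 0.998
finger_force: 0.0
[-0.07 -0.89 -0.19 -1.17  0.13 -0.34 -0.16] [0.46577704 0.12790096 0.29618123]
(0, 293, 640, 187)
(444, 294, 196, 109)
(279, 181, 86, 123)
(421, 283, 71, 46)
(151, 283, 70, 46)
```

View pics/w2m.png

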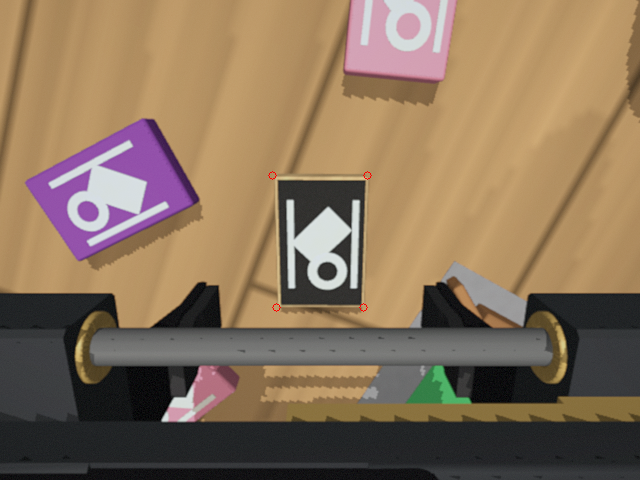

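Block sits centred and square between the fingers (pixels 276–368 by 175–307; finger tips at about 200 and 440). Descending and gripping.

```bash

python3 -m inch '[[[1, 0, 0, 0.05, 0, 0, 0], [1, 0, 0, 0.04, 0, 0, 0], [1, 0, 0, 0.02, 0, 0, 0], [1, 0, 0, 0, 0, 0, 0]]]'
python3 -m inch '[[[0.6, 0, 0, 0, 0, 0, 0], [0.6, 0, 0, 0, 0, 0, 0], [0.6, 0, 0, 0, 0, 0, 0], [0.6, 0, 0, 0, 0, 0, 0], [0.6, 0, 0, 0, 0, 0, 0]]]' 15
```

```text
t: 3.82
position: [0.4654, 0.128, 0.1851]
eef_rot: [[-0.376, 0.927, -0.0], [0.927, 0.376, 0.0], [0.0, -0.0, -1.0]]
force: [-0.4, -0.5, 0.5]
width: 1.001
finger_force: 0.0
t: 4.45
position: [0.4654, 0.1282, 0.1854]
eef_rot: [[-0.376, 0.926, 0.001], [0.926, 0.376, -0.0], [-0.001, 0.001, -1.0]]
force: [-1.5, -1.3, 7.1]
width: 0.689
finger_force: 15.0
```

```bash

python3 -m inch '[[[0.6, -0.0189, 0.0084, 0, 0, 0, 0], [0.6, -0.0189, 0.0084, 0, 0, 0, 0], [0.6, -0.0189, 0.0084, 0, 0, 0, 0], [0.6, -0.0189, 0.0084, 0, 0, 0, 0], [0.6, 0, 0, 0, 0, 0, 0]]]'
python3 -m inch '[[[0.6, 0, 0, 0, 0, 0, 7.3], [0.6, 0, 0, 0, 0, 0, 7.4], [0.6, 0, 0, 0, 0, 0, 7.4], [0.6, 0, 0, 0, 0, 0, 7.4], [0.6, 0, 0, 0, 0, 0, 0]]]'
python3 look.py w3
```

```text
t: 5.08
position: [0.5261, 0.0697, 0.1854]
eef_rot: [[-0.375, 0.927, 0.003], [0.927, 0.375, -0.0], [-0.001, 0.002, -1.0]]
force: [2.6, -1.7, 4.2]
width: 0.69
finger_force: 15.0
t: 5.7
position: [0.5246, 0.0706, 0.1854]
eef_rot: [[0.13, 0.992, 0.001], [0.992, -0.13, -0.001], [-0.001, 0.001, -1.0]]
force: [-0.1, -2.0, 6.2]
width: 0.685
finger_force: 15.0
[ 0.26  0.09 -0.48 -0.02  0.16  0.09  1.67] [0.52461029 0.07063711 0.1853675 ]
```

View pics/w3.png

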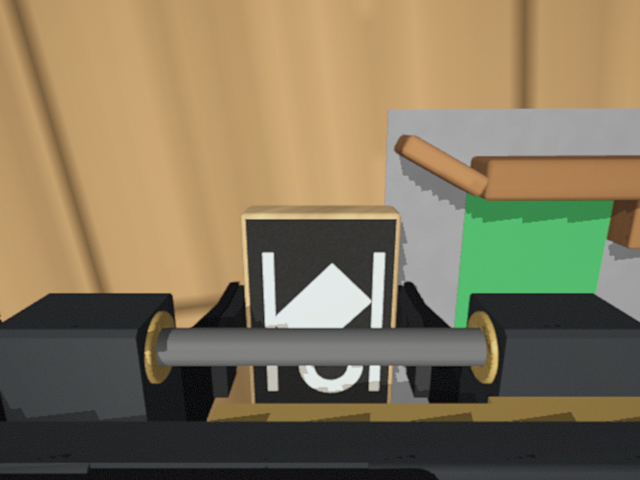

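The block, square in the fingers, has its top at columns 243–400 with its far edge at row 215. The fence face's upper edge runs at row ~198 from (490,197) rightward, the stop's near face is at column ~612, and the green starts at column ~460. Computing the insertion.

```bash
python3 - <<'E'
from h import *
f=np.load('pics/w3.npz');K,W=pose('wrist',f);p=f['p']
R=f['eef_rot'];o=f['position']
tl=lambda u,z:np.round(((plane(K,W,u,z)-o)@R)[:2]*1000,1)
c=blobs(p,(50,120,60),(75,255,255),200)[0];m=np.zeros(p.shape[:2],np.uint8);cv2.drawContours(m,[c],-1,255,-1)
# green extents per row/col
for v in(230,260,290,315): xs=np.where(m[v])[0];print('row',v,xs.min(),xs.max(),tl((xs.min(),v),0),tl((xs.max(),v),0))
# fence: brown mask lower edge (fence top z=.02)
h=cv2.cvtColor(p,cv2.COLOR_RGB2HSV)
for u in(500,530,560,590): 
    col=p[140:235,u].astype(int);d=col[:,0]-col[:,1];ys=np.where(d>40)[0]+140;print('col',u,ys.min(),ys.max(),'fence top edge',tl((u,ys.max()),.02),'far',tl((u,ys.min()),.02))
for v in(205,215,225): 
    row=p[v,590:640].astype(int);xs=np.where(row[:,0]-row[:,1]>30)[0]+590;print('stop',v,xs.min() if len(xs) else None,tl((xs.min(),v),.014) if len(xs) else '')
for u in(260,300,340,380):
    col=p[200:240,u].astype(int).sum(1);g=np.diff(col);y=200+np.argmin(g);print('block dark edge',u,y,tl((u,y),.018))
for v in(240,270):
    row=p[v,225:420].astype(int).sum(1);xs=np.where(row<150)[0]+225;print('block dark sides',v,xs.min(),xs.max(),tl((xs.min(),v),.018),tl((xs.max(),v),.018))
E
```

```text
row 230 464 607 [31.8 59.5] [ 31.7 119.1]
row 260 461 600 [18.6 59.5] [ 18.6 118.7]
row 290 458 594 [ 4.9 59.4] [  4.8 118.6]
row 315 456 468 [-7.1 59.6] [-7.1 65. ]
col 500 160 198 fence top edge [48.7 64. ] far [62.1 62.4]
col 530 160 198 fence top edge [48.7 74.8] far [62.1 72.9]
col 560 160 198 fence top edge [48.7 85.5] far [62.1 83.4]
col 590 160 198 fence top edge [48.7 96.3] far [62.1 93.9]
stop 205 637 [ 45.  118.4]
stop 215 634 [ 41.1 118.1]
stop 225 626 [ 37.3 115.9]
block dark edge 260 219 [ 40.6 -22.6]
block dark edge 300 218 [40.9 -7.9]
block dark edge 340 218 [40.9  6.8]
block dark edge 380 218 [40.9 21.6]
block dark sides 240 274 393 [ 32.5 -17.7] [32.5 26.8]
block dark sides 270 250 392 [ 20.6 -27.3] [20.6 27. ]
```

```bash

python3 -m inch '[[[0.6, 0.002, 0.02, 0, 0, 0, 0], [0.6, 0, 0.02, 0, 0, 0, 0], [0.6, 0, 0.02, 0, 0, 0, 0], [0.6, 0, 0.015, 0, 0, 0, 0], [0.6, 0, 0.008, 0, 0, 0, 0]]]'
python3 -m inch '[[[0.6, 0, 0.003, 0, 0, 0, 0], [0.6, 0, 0, 0, 0, 0, 0], [0.6, 0, 0, 0, 0, 0, 0]]]'
python3 -m inch '[[[0.6, 0, 0.002, 0, 0, 0, 0], [0.6, 0, 0, 0, 0, 0, 0]]]'
python3 look.py w4;python3 - <<'E'
from h import *
f=np.load('pics/w4.npz');K,W=pose('wrist',f);p=f['p']
print(np.round(f['eef_rot'][:,0],3))
cv2.imwrite('pics/w4c.png',p[120:420,160:560,::-1])
E
```

```text
t: 6.38
position: [0.6059, 0.0633, 0.1851]
eef_rot: [[0.128, 0.992, -0.005], [0.992, -0.128, 0.0], [-0.001, -0.005, -1.0]]
force: [-8.4, 0.1, 12.8]
width: 0.688
finger_force: 15.0
t: 6.75
position: [0.6087, 0.0629, 0.1851]
eef_rot: [[0.128, 0.992, -0.004], [0.992, -0.128, 0.0], [-0.0, -0.004, -1.0]]
force: [-3.9, 2.0, 8.6]
width: 0.685
finger_force: 15.0
t: 7.0
position: [0.6105, 0.0627, 0.1851]
eef_rot: [[0.128, 0.992, -0.005], [0.992, -0.128, 0.0], [-0.001, -0.005, -1.0]]
force: [-5.0, 1.3, 9.3]
width: 0.692
finger_force: 15.0
[-0.06 -0.03  0.02  0.06 -0.   -0.19 -0.05] [0.61045865 0.06272883 0.18507389]
[ 0.128  0.992 -0.001]
```

View pics/w4c.png

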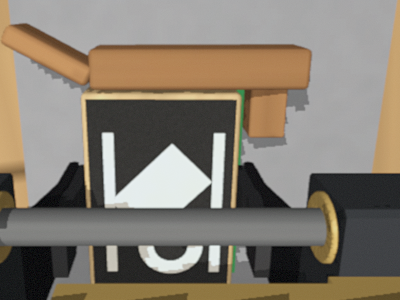

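The block is beside the fence, with a gap of about 3 mm (crop columns 241–247) still open to the stop. Nudging on.

```bash

python3 -m inch '[[[0.6, 0, 0.002, 0, 0, 0, 0], [0.6, 0, 0, 0, 0, 0, 0]]]'
python3 -m inch '[[[0.6, 0, 0.0015, 0, 0, 0, 0], [0.6, 0, 0, 0, 0, 0, 0]]]'
```

```text
t: 7.3
position: [0.6125, 0.0625, 0.1851]
eef_rot: [[0.128, 0.992, -0.005], [0.992, -0.128, 0.0], [-0.0, -0.005, -1.0]]
force: [-5.1, 1.8, 9.3]
width: 0.685
finger_force: 15.0
t: 7.55
position: [0.6139, 0.0623, 0.1851]
eef_rot: [[0.128, 0.992, -0.005], [0.992, -0.128, 0.0], [-0.0, -0.005, -1.0]]
force: [-5.4, 0.9, 8.9]
width: 0.687
finger_force: 15.0
```

```bash

python3 -m inch '[[[0.6, 0, 0.0015, 0, 0, 0, 0], [0.6, 0, 0, 0, 0, 0, 0]]]'
python3 look.py w5; python3 - <<'E'
from h import *
f=np.load('pics/w5.npz');K,W=pose('wrist',f);p=f['p'];R=f['eef_rot'];o=f['position']
tl=lambda u,z:np.round(((plane(K,W,u,z)-o)@R)[:2]*1000,1)
for v in(235,245): 
    print(v,[tuple(int(c) for c in p[v,u]) for u in range(394,414)])
    row=p[v,380:440].astype(int);d=np.where(row[:,0]-row[:,1]>45)[0]+380;print(d, tl((d[0],v),.018))
E
```

```text
t: 7.8
position: [0.6148, 0.0623, 0.185]
eef_rot: [[0.127, 0.992, -0.007], [0.992, -0.127, -0.0], [-0.001, -0.007, -1.0]]
force: [-8.9, 0.5, 12.0]
width: 0.69
finger_force: 15.0
[ 0.05 -0.06  0.04  0.08  0.   -0.11 -0.07] [0.61475256 0.062297   0.18502941]
235 [(49, 49, 49), (127, 106, 79), (205, 177, 129), (215, 188, 139), (203, 178, 130), (184, 158, 114), (166, 132, 90), (171, 127, 82), (181, 134, 86), (182, 134, 88), (182, 135, 89), (183, 134, 89), (182, 133, 87), (180, 132, 85), (180, 133, 87), (181, 134, 88), (179, 131, 86), (177, 130, 86), (177, 130, 86), (175, 129, 85)]
[402 403 404 405 406 407 408 409 410 411 412 413 414 415 418 419 422 423
 424 425 426 427 428 429 430 431 432 433 434] [34.6 29.9]
245 [(83, 75, 60), (157, 135, 99), (204, 178, 131), (209, 183, 135), (195, 168, 122), (157, 133, 92), (126, 97, 65), (135, 95, 61), (169, 124, 80), (181, 134, 88), (184, 137, 90), (182, 134, 87), (180, 132, 85), (181, 134, 86), (180, 132, 85), (178, 132, 86), (179, 132, 88), (176, 130, 84), (175, 129, 84), (176, 129, 85)]
[403 404 405 406 407 408 409 410 411 412 413 414 417 418 419 421 422 424
 425 426 427 428 429 430 431 432 433] [30.7 30.5]
```

The block now meets the stop: force rose by 3–4 N and no green shows between them. Releasing, lifting, and moving next to the handle.

```bash

python3 -m inch '[[[1, 0, 0, 0, 0, 0, 0], [1, 0, 0, 0, 0, 0, 0], [1, 0, 0, 0, 0, 0, 0], [1, 0, 0, 0, 0, 0, 0], [1, 0, 0, 0, 0, 0, 0]]]'
python3 -m inch '[[[1, 0, 0, -0.015, 0, 0, 0], [1, 0, 0, -0.05, 0, 0, 0], [1, 0, 0, -0.05, 0, 0, 0], [1, 0, 0, 0, 0, 0, 0]]]'
python3 look.py w6
python3 -m inch '[[[1, -0.0486, -0.0158, 0, 0, 0, 0], [1, -0.0486, -0.0158, 0, 0, 0, 0], [1, -0.0486, -0.0158, 0, 0, 0, 0], [1, -0.0486, -0.0158, 0, 0, 0, 0], [1, -0.0486, -0.0158, 0, 0, 0, 0]]]'
python3 -m inch '[[[1, -0.0486, -0.0158, 0, 0, 0, 0], [1, 0, 0, 0, 0, 0, 9.6], [1, 0, 0, 0, 0, 0, 9.6], [1, 0, 0, 0, 0, 0, 9.6], [1, 0, 0, 0, 0, 0, 9.6]]]'
python3 -m inch '[[[1, 0, 0, 0, 0, 0, 0], [1, 0, 0, 0, 0, 0, 0]]]'
python3 look.py w7; python3 - <<'E'
import cv2,numpy as np
a=cv2.imread('pics/w6.png');b=cv2.imread('pics/w7.png');cv2.imwrite('pics/w67.png',np.vstack([cv2.resize(x,(400,300)) for x in(a,b)]))
E
```

```text
t: 8.48
position: [0.6171, 0.0607, 0.1846]
eef_rot: [[0.129, 0.992, -0.0], [0.992, -0.129, -0.0], [-0.0, -0.0, -1.0]]
force: [-1.1, -1.1, -0.1]
width: 0.995
finger_force: 0.0
t: 8.98
position: [0.6188, 0.0617, 0.306]
eef_rot: [[0.128, 0.992, 0.01], [0.992, -0.128, 0.0], [0.002, 0.01, -1.0]]
force: [0.3, 0.1, 0.1]
width: 1.0
finger_force: 0.0
[-0.26  2.82  1.05  4.16  0.71 -1.22 -0.29] [0.61876982 0.06167047 0.30603508]
t: 9.65
position: [0.506, -0.1714, 0.2988]
eef_rot: [[0.129, 0.992, -0.002], [0.992, -0.129, 0.0], [0.0, -0.002, -1.0]]
force: [0.8, -0.3, 0.4]
width: 1.001
finger_force: 0.0
t: 10.28
position: [0.4849, -0.2161, 0.2986]
eef_rot: [[0.721, 0.693, -0.002], [0.693, -0.721, 0.001], [-0.001, -0.002, -1.0]]
force: [0.6, 0.9, -0.1]
width: 0.998
finger_force: 0.0
t: 10.52
position: [0.4853, -0.2161, 0.2992]
eef_rot: [[0.715, 0.699, -0.001], [0.699, -0.715, 0.0], [-0.0, -0.001, -1.0]]
force: [0.1, 1.0, -0.1]
width: 1.001
finger_force: 0.0
[ 0.15 -0.12 -0.11 -0.21  0.2   0.   -0.63] [ 0.48525656 -0.21606005  0.29918147]
```

View pics/w67.png

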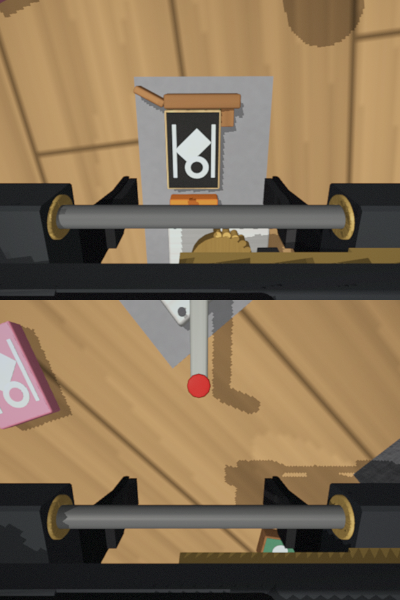

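Upper view: the block sits in the corner of fence and stop, released. Lower view: the red post at (198,386) of the montage lies on the fingers' centre line, with the bar straight up along tool x. Measuring the post.

```bash
python3 - <<'E'
from h import *
f=np.load('pics/w7.npz');K,W=pose('wrist',f);p=f['p'];R=f['eef_rot'];o=f['position']
c=[c for c in blobs(p,(0,190,140),(4,255,255),100)][0];(u,rad)=cv2.minEnclosingCircle(c);print(u,rad,cv2.boundingRect(c),f['d'][int(u[1]),int(u[0])])
P=plane(K,W,u,.085);print('wrist@.085',np.round(P,4),'tool',np.round((P-o)@R,4))
rs=[ray(K,W,u)]
t=np.load('pics/top1.npz')['p'];Kt,T=pose('top');ct=blobs(t,(0,200,100),(4,255,255),12)[0];ut=cv2.minAreaRect(ct)[0]
print('tri',np.round(tri(rs[0],ray(Kt,T,ut)),4))
d=f['d'][int(u[1]),int(u[0])];q=np.linalg.inv(K)@[u[0],u[1],1]*d;print('depth pt',np.round(W[:3,:3]@q+W[:3,3],4))
E
```

```text
(317.5, 136.9705810546875) 18.143741607666016 (301, 119, 35, 37) 0.18883285
wrist@.085 [ 0.5334 -0.1671  0.085 ] tool [ 0.0687 -0.001   0.2142]
tri [ 0.5328 -0.1672  0.0563]
depth pt [ 0.5334 -0.1672  0.084 ]
```

```bash

python3 -m inch '[[[1, 0.04, -0.001, 0, 0, 0, 0], [1, 0.0287, 0, 0, 0, 0, 0], [1, 0, 0, 0.03, 0, 0, 0], [1, 0, 0, 0.039, 0, 0, 0], [1, 0, 0, 0, 0, 0, 0]]]'
python3 -m inch '[[[0.1, 0, 0, 0, 0, 0, 0], [0.1, 0, 0, 0, 0, 0, 0], [0.1, 0, 0, 0, 0, 0, 0], [0.1, 0, 0, 0, 0, 0, 0], [0.1, 0, 0, 0, 0, 0, 0]]]' 40
python3 -m inch '[[[0.1, 0, 0, 0, 0, 0, 0], [0.1, 0, 0, 0, 0, 0, 0]]]'
```

```text
t: 11.2
position: [0.5324, -0.1672, 0.2278]
eef_rot: [[0.716, 0.698, -0.007], [0.698, -0.716, 0.002], [-0.003, -0.006, -1.0]]
force: [-0.8, -0.9, -0.7]
width: 0.999
finger_force: 0.0
t: 11.82
position: [0.5341, -0.1677, 0.231]
eef_rot: [[0.717, 0.697, 0.0], [0.697, -0.717, -0.0], [0.0, 0.0, -1.0]]
force: [-0.4, 0.5, 0.1]
width: 0.513
finger_force: 0.0
t: 12.08
position: [0.534, -0.1676, 0.2307]
eef_rot: [[0.717, 0.697, -0.0], [0.697, -0.717, -0.0], [-0.0, -0.0, -1.0]]
force: [0.4, -0.9, -0.5]
width: 0.285
finger_force: 0.0
```

```bash

python3 -m inch '[[[0.1, 0, 0, 0, 0, 0, 0], [0.1, 0, 0, 0, 0, 0, 0], [0.1, 0, 0, 0, 0, 0, 0], [0.1, 0, 0, 0, 0, 0, 0]]]'
```

```text
t: 12.58
position: [0.5337, -0.1671, 0.2306]
eef_rot: [[0.717, 0.698, -0.002], [0.698, -0.717, 0.001], [-0.001, -0.002, -1.0]]
force: [-4.2, 3.2, 3.4]
width: 0.197
finger_force: 40.0
```

```bash
cat > ang.py <<'E'
from h import *
s=monitor.observe();g=s['position']+s['eef_rot'][:,2]*.164
for pv in((.6276,-.0737),(.6264,-.0763)):
    v=g[:2]-pv;v0=np.array([.5337,-.1671])-pv
    print('lever',round(np.arctan2(v0[1],v0[0])%(2*np.pi)-np.arctan2(v[1],v[0])%(2*np.pi),3),'R',round(np.hypot(*v),4))
x=s['eef_rot'][:,0];F=s['force'];y=s['eef_rot'][:,1];print('tool yaw',np.degrees(np.arctan2(x[1],x[0])).round(2),'F tool x,y',round(F@x,1),round(F@y,1))
E
python3 -m inch '[[[0.1, 0.0002, -0.0065, 0, 0, 0, 2.87], [0.1, 0.0002, -0.0065, 0, 0, 0, 2.87], [0.1, 0, 0, 0, 0, 0, 0]]]';python3 ang.py
python3 -m inch '[[[0.1, 0.0007, -0.013, 0, 0, 0, 5.73], [0.1, 0.0007, -0.013, 0, 0, 0, 5.73], [0.1, 0, 0, 0, 0, 0, 0]]]';python3 ang.py
```

```text
t: 12.95
position: [0.5271, -0.1603, 0.2308]
eef_rot: [[0.783, 0.621, 0.007], [0.621, -0.783, -0.005], [0.003, 0.008, -1.0]]
force: [5.3, -4.7, -7.4]
width: 0.19
finger_force: 40.0
lever 0.061 R 0.1323
lever 0.062 R 0.1297
tool yaw 38.42 F tool x,y 1.2 6.9
t: 13.32
position: [0.5114, -0.1368, 0.2307]
eef_rot: [[0.891, 0.455, 0.001], [0.455, -0.891, -0.002], [-0.0, 0.002, -1.0]]
force: [-0.6, -2.4, -2.7]
width: 0.198
finger_force: 40.0
lever 0.283 R 0.1322
lever 0.288 R 0.1299
tool yaw 27.05 F tool x,y -1.6 1.8
```

```bash

python3 -m inch '[[[0.1, 0.0007, -0.013, 0, 0, 0, 5.73], [0.1, 0.0007, -0.013, 0, 0, 0, 5.73], [0.1, 0.0007, -0.013, 0, 0, 0, 5.73], [0.1, 0, 0, 0, 0, 0, 0]]]';python3 ang.py
python3 -m inch '[[[0.1, 0.0007, -0.013, 0, 0, 0, 5.73], [0.1, 0.0002, -0.0065, 0, 0, 0, 2.87], [0.1, 0, 0, 0, 0, 0, 0]]]';python3 ang.py
```

```text
t: 13.82
position: [0.4988, -0.1, 0.2306]
eef_rot: [[0.985, 0.171, -0.002], [0.171, -0.985, -0.002], [-0.002, 0.002, -1.0]]
force: [-4.3, -5.0, 1.2]
width: 0.192
finger_force: 40.0
lever 0.58 R 0.1318
lever 0.59 R 0.1301
tool yaw 9.86 F tool x,y -5.1 4.2
t: 14.2
position: [0.4969, -0.0822, 0.2306]
eef_rot: [[1.0, 0.021, -0.002], [0.021, -1.0, -0.004], [-0.003, 0.004, -1.0]]
force: [-4.2, -7.7, 1.2]
width: 0.194
finger_force: 40.0
lever 0.713 R 0.1315
lever 0.725 R 0.1301
tool yaw 1.21 F tool x,y -4.4 7.6
```

```bash

python3 -m inch '[[[0.1, 0.0002, -0.0065, 0, 0, 0, 2.87], [0.1, 0.0002, -0.0065, 0, 0, 0, 2.87], [0.1, 0.0002, -0.0065, 0, 0, 0, 2.87], [0.1, 0, 0, 0, 0, 0, 0], [0.1, 0, 0, 0, 0, 0, 0]]]';python3 ang.py
python3 -m inch '[[[0.1, 0, -0.003, 0, 0, 0, 1.3], [0.1, 0, 0, 0, 0, 0, 0], [0.1, 0, 0, 0, 0, 0, 0]]]';python3 ang.py
```

```text
t: 14.82
position: [0.4976, -0.0618, 0.2305]
eef_rot: [[0.992, -0.129, -0.004], [-0.129, -0.992, -0.002], [-0.004, 0.003, -1.0]]
force: [-7.2, -3.1, 5.1]
width: 0.196
finger_force: 40.0
lever 0.871 R 0.1312
lever 0.884 R 0.1302
tool yaw -7.4 F tool x,y -6.7 4.0
t: 15.2
position: [0.4979, -0.0596, 0.2305]
eef_rot: [[0.988, -0.151, -0.005], [-0.151, -0.988, -0.003], [-0.004, 0.004, -1.0]]
force: [-8.0, -6.6, 5.1]
width: 0.196
finger_force: 40.0
lever 0.886 R 0.1312
lever 0.899 R 0.1303
tool yaw -8.7 F tool x,y -6.9 7.8
```

The lever reads about 0.89 rad and the force rises as the text says on landing in a notch. One last look at block and jaw.

```bash
python3 -m inch '[[[0.1, 0, 0, 0, 0, 0, 0], [0.1, 0, 0, 0, 0, 0, 0], [0.1, 0, 0, 0, 0, 0, 0]]]' >/dev/null; python3 ang.py; python3 - <<'E'
from h import *
t,_=eyes.capture('top');s,_=eyes.capture('scene')
a=cv2.resize(t[160:250,250:420],(680,360),interpolation=cv2.INTER_CUBIC)
b=cv2.resize(s[230:290,260:430],(680,240),interpolation=cv2.INTER_CUBIC)
cv2.imwrite('pics/end.png',np.vstack([a,b])[:,:,::-1])
E
```

```text
lever 0.886 R 0.1312
lever 0.899 R 0.1303
tool yaw -8.71 F tool x,y -6.5 6.9
```

View pics/end.png

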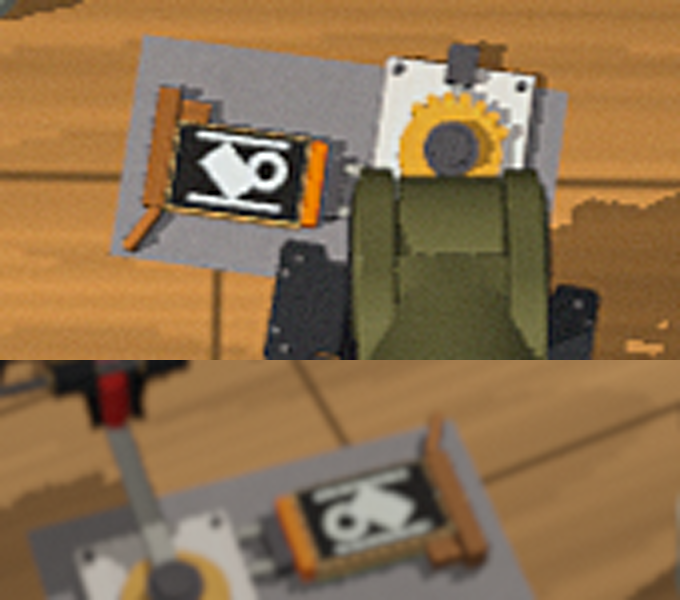

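The jaw (320,185) presses the block against the fence (165,145) and the stop. The post is held in the fingers at (115,395) of the lower part. Handing in.

```bash
python3 -c "
from workcell import r
print(r.job_done())"
```

```text
the job is handed in; nothing more can be done
None
```

The block was slid into the corner between fence and stop and released. The lever is held at the third click (about 0.89 rad) with the jaw nipping the block, and I handed the job in at about 15.7 s. The hand-in returned no verdict.

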